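Wedge the rocking persimmon box

ROBOT

A 6-joint arm with a two-finger parallel gripper is mounted at the origin on the work surface. World frame = base frame: x ahead of the robot, y to its left, z up, the work surface at z = 0. Lengths are in m, angles in rad, forces in N, time in s.
With the tool pointing down it reaches from about 0.375 to 0.975 m from the base axis. Payload 3.8 kg.
Tool frame: the origin (TCP) lies between the finger pads; the fingertips stand 22 mm ahead of it and the grasp point (between the pads) lies 3 mm ahead of it; z points along the fingers, y is the direction in which the jaws open and shut (so a half turn about z gives the same grasp; the last joint's range is limited). The gripper opens to 85 mm and grips with 20 to 120 N. Pads are 22 mm wide; open, the fingers measure 114 mm over their backs; the gripper's body (76 mm by 85 mm) begins 54 mm behind the grasp point. The pads swing forward as they close: fully open they stand 13 mm farther back than shut.
Start: joints at [1.159, 0.264, 1.604, -0, 1.274, -0.037], TCP at [0.247, 0.628, 0.224] pointing down, gripper open.
Joint ranges: [-2.63, 2.63], [-0.94, 2.18], [0.31, 2.57], [-1.31, 4.45], [0, 2.66], [-2.55, 2.55]. Speed limits (rad/s): [2.57, 2.57, 3.14, 3.14, 3.14, 3.14].

INTERFACE

Orientations are given as a rotation vector (axis times angle).
In Python, from workcell import * gives the robot as it stands.
- The arm moves only by the tool step_arm, never from a script. Its argument "motion" is a list that holds one entry, the list of rows, each a list of 7 numbers: the finger opening in m, from 0 to 0.0854, then the shift along the world's x, y, z in m, then the turn, a rotation vector about the world's x, y, z in degrees. A call has exactly 8 rows; each row is the pose to reach, as a shift and turn from the pose measured when the call began; what a row does not reach only later rows make up. A row lasts 1/8 s, in which the tool goes at most 62.5 mm and 10.7 degrees, less where a joint would pass 70% of its speed; a pose out of reach is approached as far as the arm can. A call with a gripper value outside its range is refused whole. The fingers move at their own pace and stop on an object; "newtons" is the grip in N (left out, the last holds). Time passes only in rows, so rows that repeat a pose let the fingers close, or fill a call up. It gives the time, the measured TCP pose, the force and the opening at its end, in the units of the state.
- read_state(): the state, without advancing time (a new reading comes with each control period).
- read_camera(name): name is "scene" or "side" or "wrist"; returns (picture, depth): 480x640x3 uint8, blue, green, red; 480x640 float32, m along the optical axis (not along the pixel's ray), 0 where there is no reading.
- get_calibration(name): a dict with "K" (3x3 intrinsics, pixels), "world_from_camera" (4x4, takes a point from camera to world coordinates). Camera axes: x right, y down, z forward; pixel columns grow to the right and rows downward; lengths in m; the calibration is good to about 2 mm. A picture is of the moment at which its call begins: read the wrist's pose just before it. get_calibration takes no time and is no camera call; for the wrist camera it gives the pose at the moment of the call.
- finish_job(): hands the job in, once; it reports no verdict.
Trained networks look in the newest picture that a camera, given by its name, has taken for a name from the list of things; names that differ only in an ending like _2 or _b are one class to them, and where a whole thing is asked for, a point or a joint stands for the part that bears it (a point fixed in the world has none). Each returns a list of dicts, best first, with "score" (0 to 1); they miss things now and then, are a little off and sometimes report something else, mostly with a low value. They report only what shows in the picture. A call takes as long as a camera call.
- spot_in(camera, thing): "xyz" ([x, y, z] in m, in the coordinates of the camera as it stood for that picture, good to about 4 mm: the middle of the surface that is visible of it).
- regions_of(camera, thing): "region" (480x640 bool, what is visible of it).
The state is a dict: "time": time; "q": joint angles; "joint_vel": joint speeds; "joint_torque": joint torques, N m; "tool_pos": TCP position; "tcp_rot": TCP orientation; "wrist_force": force on the tool from outside, world axes, zero at the start; "torque": the same for the moment, N m; "width": opening from 0.0 (shut) to 1.0 (fully open).
Only numpy, scipy, OpenCV 4.12 (cv2) and the standard library are available. Lean on these libraries where they do the work, as an engineer would, in place of code of your own. Each camera call takes 0.05 s, during which the arm holds its last target. There are 200 camera calls.

TASK

The wooden persimmon box rocks because one of its four feet is short. With the fingertips, without picking anything up, push the blue wedge thin end first under the short foot until the box no longer rocks, leaving the box level and where it stands; then press down firmly with the fingertips on the box's corner above that foot to check, and finish while still holding that press, the corner no longer dipping. Leave everything else on the table alone.

Things in the scene. Friction and masses are not known exactly. Their poses are not given: they have to be found in the camera images.
- crate: Closed slatted wooden box, 260 mm (its x) by 190 mm (its y), about 3 kg, loose; flat top 84 mm above the table. Origin: centre of its footprint at table height; z up. Square feet, 32 by 32 mm, centred at x +-105, y +-75 mm; three are 24 mm tall, on 12 mm round glides; the one at x -105, y +75 is short. The body begins 24 mm above the table. Three persimmons fixed on its top towards +x, -y are 58 mm high.
- crate_corner (a point): Point on the box's flat top, 84 mm above the table, straight above the short foot's centre: the place to press (within 40 mm). Axes as the box. Unwedged, a press over about 3 N here tips the box until the short foot meets the table, so the corner dips by the gap; it rocks back on release. About 10 N is a fair test; less than 4 N is none.
- foot_point (a point): Point at table height straight below the short foot's centre, moving with the box; axes as the box. The foot is rigid, reaches 16 mm to each side of it and hangs 6 to 11 mm above the table (how much is not known beforehand). The wedge goes in along the box's -y direction, from its +y side.
- wedge: Loose blue plastic wedge, 110 mm long (its x), 44 mm wide (its y), 60 g; 3 mm high at the thin end (+x), rising evenly to 22 mm at the thick end (-x). Origin: centre of its flat underside; z up. It starts flat on the table at the box's +y side, its thin end pointing roughly at the short foot, 20 to 80 mm from it.
- wedge_tip (a point): Middle of the wedge's thin end, at table height; axes as the wedge.
- wedge_back (a point): Middle of the wedge's upright thick end face (44 by 22 mm, for pushing), 11 mm above the table; axes as the wedge. The wedge slides with under 1 N; once it meets the foot the resistance rises quickly, and about 5 N of push is snug. Well over 12 N shifts the box, which may move 20 mm at most.
- persimmon_a: Loose orange persimmon, 73 mm across, 58 mm high; origin under its centre. Leave alone.
- persimmon_b: Loose orange persimmon like persimmon_a. Leave alone.
- persimmon_c: Loose orange persimmon like persimmon_a. Leave alone.
- peeler: Loose peeler with a green handle, 150 mm long, 50 mm wide, 12 mm high; origin near its middle at table height. Leave alone.
- mug: Loose blue mug, 76 mm across, 85 mm high; origin under its centre. Leave alone.
- jar: Loose jar with a yellow cap, 64 mm across, 85 mm high; origin under its centre. Leave alone.

How it is judged:
By the outcome, as a careful person would: the job done as asked, in the order asked, and still so for the second after the job is handed in, while the arm keeps its last pose, push and grip.
It also fails if it takes over 48 s, if anything falls off the work surface, if the arm or the gripper's body presses on something with over 40 N, if the wrist force passes 120 N, or if a joint passes its speed limit or range.

## Working session

There is one attempt and no reset: what is moved stays moved. The work goes in short steps, Python scripts to look and compute and a tool call to move; the robot and the scene stay as the last step left them, time stands still between calls to the robot, and variables do not carry over. Pictures are saved under pics/ and viewed, on a budget of 10 in all, crops included, one or two more only if the job needs it, and the job is handed in when it is done.

Besides the shell and the picture viewer there is one more tool, called after "Emit:" as name(argument=value, ...), one argument or row to a line, values as JSON. step_arm: Moves the arm, as the interface text tells. Its arguments: {"type":"object","properties":{"motion":{"type":"array"},"newtons":{"type":"number"}},"required":["motion"]}

```bash
mkdir -p pics; ls
python3 - <<'E'
from workcell import *
import cv2,numpy as np
s=read_state();print({k:np.round(v,3).tolist() for k,v in s.items()})
ims=[]
for c in ("scene","side"):
    im,d=read_camera(c);cal=get_calibration(c);T=np.array(cal["world_from_camera"])
    np.savez(f"{c}.npz",im=im,d=d,K=cal["K"],T=T)
    cv2.imwrite(f"pics/{c}0.png",im)
    for t in ("crate","crate_corner","foot_point","wedge","wedge_tip","wedge_back","persimmon_a","mug","jar","peeler"):
        for r in spot_in(c,t)[:4]:
            p=T@np.r_[r["xyz"],1];print(c,t,round(r["score"],2),np.round(p[:3],3))
E
```

```text
pics
{'time': 0.0, 'q': [1.159, 0.265, 1.605, 0.0, 1.274, -0.037], 'joint_vel': [-0.001, -0.001, -0.002, 0.003, -0.0, -0.001], 'joint_torque': [-0.002, -51.511, -36.731, -0.0, 0.013, -0.0], 'tool_pos': [0.247, 0.627, 0.222], 'tcp_rot': [-0.585, -3.086, 0.003], 'wrist_force': [-0.319, -0.223, -0.057], 'torque': [0.045, 0.016, 0.006], 'width': 0.998}
scene crate 0.92 [ 0.682 -0.077  0.08 ]
scene crate 0.61 [ 0.374 -0.352  0.044]
scene crate_corner 0.83 [ 0.677 -0.072  0.084]
scene crate_corner 0.68 [0.464 0.098 0.013]
scene foot_point 0.57 [ 0.678 -0.067  0.086]
scene wedge 0.79 [0.466 0.095 0.011]
scene wedge_tip 0.64 [0.47  0.098 0.01 ]
scene wedge_back 0.74 [ 0.375 -0.355  0.042]
scene wedge_back 0.65 [0.466 0.097 0.015]
scene persimmon_a 0.91 [0.759 0.235 0.047]
scene persimmon_a 0.83 [ 0.709 -0.391  0.048]
scene persimmon_a 0.67 [ 0.379 -0.354  0.042]
scene mug 0.91 [ 0.542 -0.397  0.057]
scene jar 0.94 [0.554 0.477 0.062]
scene peeler 0.44 [0.606 0.383 0.014]
scene peeler 0.41 [0.556 0.479 0.059]
side crate 0.75 [ 0.578 -0.126  0.082]
side crate_corner 0.78 [ 0.578 -0.126  0.086]
side crate_corner 0.53 [ 0.68  -0.412  0.041]
side foot_point 0.57 [ 0.576 -0.127  0.084]
side wedge 0.97 [0.456 0.095 0.014]
side wedge_tip 0.75 [0.458 0.091 0.014]
side wedge_back 0.72 [0.457 0.09  0.015]
side persimmon_a 0.86 [0.742 0.225 0.044]
side persimmon_a 0.67 [ 0.683 -0.412  0.044]
side mug 0.87 [ 0.532 -0.406  0.045]
side jar 0.75 [0.457 0.092 0.016]
side jar 0.58 [0.526 0.46  0.058]
side jar 0.5 [0.656 0.381 0.013]
side peeler 0.68 [0.655 0.382 0.009]
```

```bash
cat > h.py <<'E'
import numpy as np,cv2
def cloud(d,K,T):
    v,u=np.mgrid[:480,:640]; K=np.array(K)
    P=np.stack([(u-K[0,2])/K[0,0]*d,(v-K[1,2])/K[1,1]*d,d],-1)
    return P@T[:3,:3].T+T[:3,3]
def rect(xy):
    r=cv2.minAreaRect((xy*1000).astype(np.float32));return r,cv2.boxPoints(r).round(0).tolist()
E
python3 - <<'E'
from h import *
for c in("scene","side"):
    z=np.load(c+".npz");W=cloud(z["d"],z["K"],z["T"]);d=z["d"];im=z["im"]
    hsv=cv2.cvtColor(im,cv2.COLOR_BGR2HSV)
    m=(d>0)&(abs(W[...,2]-.084)<.006)&(hsv[...,0]<35)&(np.hypot(W[...,0]-.62,W[...,1]+.1)<.25)
    m=cv2.morphologyEx(m.astype(np.uint8),cv2.MORPH_OPEN,np.ones((3,3)))>0
    print(c,"crate",m.sum(),rect(W[m][:,:2]),np.median(W[m][:,2]))
    m=(d>0)&(hsv[...,0]>90)&(hsv[...,0]<130)&(hsv[...,1]>90)&(np.hypot(W[...,0]-.46,W[...,1]-.095)<.09)
    print(c,"wedge",m.sum(),rect(W[m][:,:2]))
    q=W[m];r=rect(q[:,:2])[0]
    A=np.c_[q[:,:2],np.ones(len(q))];print("plane",np.linalg.lstsq(A,q[:,2],rcond=None)[0],q[:,2].min(),q[:,2].max())
    m=(d>0)&(abs(W[...,2])<.004)&(hsv[...,1]<250);print("table z",np.median(W[m][:,2]))
E
```

```text
scene crate 3538 (((592.4871826171875, -86.37569427490234), (267.8836364746094, 192.2761993408203), 5.352776050567627), [[450.0, -3.0], [468.0, -195.0], [735.0, -170.0], [717.0, 22.0]]) 0.08398851427599291
scene wedge 603 (((463.1617736816406, 90.52723693847656), (54.7017707824707, 108.10655212402344), 11.944123268127441), [[425.0, 138.0], [448.0, 32.0], [501.0, 43.0], [479.0, 149.0]])
plane [-0.11949597  0.12528448  0.05529043] -0.002651070468697503 0.025572226810660625
table z 0.00043185784423482865
side crate 6046 (((593.2691650390625, -87.75688934326172), (264.8838806152344, 194.91854858398438), 5.293882846832275), [[452.0, -3.0], [470.0, -197.0], [734.0, -173.0], [716.0, 22.0]]) 0.08403567714537136
side wedge 796 (((461.37994384765625, 98.98344421386719), (57.21187210083008, 135.87672424316406), 8.00482177734375), [[424.0, 162.0], [443.0, 28.0], [499.0, 36.0], [480.0, 170.0]])
plane [-0.02871615  0.1354503   0.01295403] -0.0034578346531910498 0.02811584988784177
table z 0.0003614791635975223
```

View pics/scene0.png

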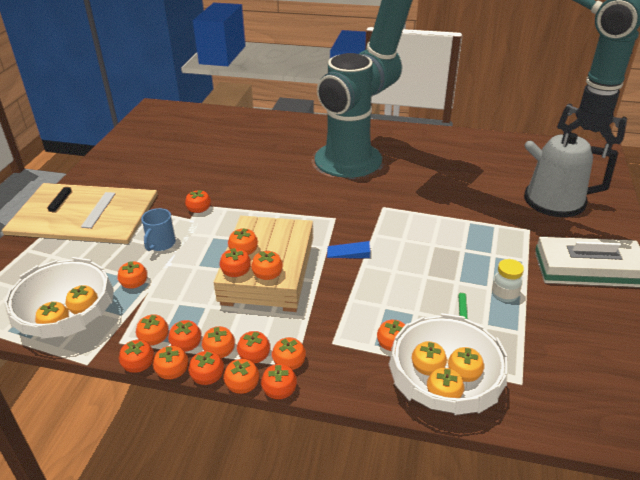

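View pics/side0.png

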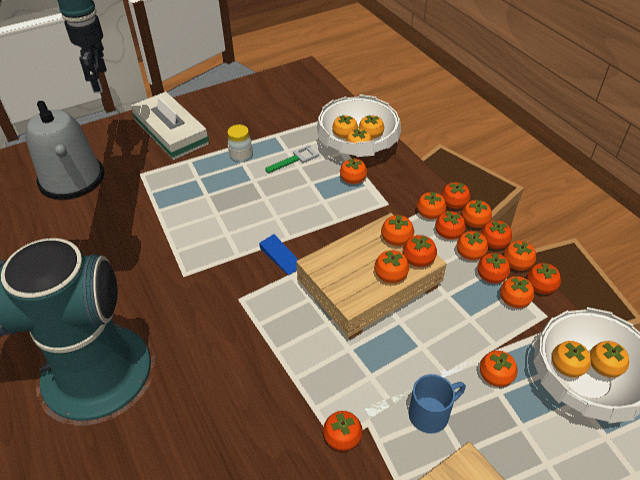

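The scene picture shows the crate around px (265,260), persimmons towards +x/−y, and the wedge at (348,250) with its thin end at the left, towards the crate. The side view agrees, with the wedge at (278,254). A kettle stands near the gripper, so I check path clearance before moving.

Run:
```python
from h import *
for c in("scene","side"):
    z=np.load(c+".npz");W=cloud(z["d"],z["K"],z["T"]);d=z["d"]
    a=np.array([.247,.627]);b=np.array([.444,.182]);q=W[d>0]
    t=np.clip((q[:,:2]-a)@(b-a)/((b-a)@(b-a)),0,1);dist=np.linalg.norm(q[:,:2]-a-t[:,None]*(b-a),axis=1)
    for h in range(6):
        m=(dist<.09)&(t>=h/6)&(t<=(h+1)/6)&(q[:,2]<.6);print(c,h,m.sum(),np.percentile(q[m][:,2],[50,99]).round(3) if m.sum() else "")
    v={"scene":(slice(140,205),slice(530,590)),"side":(slice(120,190),slice(35,90))}[c]
    p=W[v].reshape(-1,3);p=p[p[:,2]>.03];print("kettle",np.percentile(p,[2,50,98],axis=0).round(3))
```

```text
scene 0 8565 [0.342 0.597]
scene 1 1267 [0.001 0.598]
scene 2 1287 [0.001 0.007]
scene 3 1332 [0.001 0.006]
scene 4 1507 [0.001 0.006]
scene 5 3538 [0.    0.022]
kettle [[0.098 0.534 0.036]
 [0.154 0.608 0.123]
 [0.18  0.684 0.196]]
side 0 4812 [0.252 0.465]
side 1 1485 [0.001 0.056]
side 2 1418 [0.001 0.007]
side 3 1537 [0.001 0.007]
side 4 1607 [0.001 0.007]
side 5 3305 [0.001 0.022]
kettle [[0.036 0.512 0.034]
 [0.1   0.563 0.121]
 [0.164 0.613 0.19 ]]
```

Emit:
step_arm(
  motion=[
    [[0.012,0.03,-0.03,0.01,0,0,0],[0.012,0.06,-0.085,0.01,0,0,-8],[0.012,0.085,-0.14,0.0,0,0,-17],[0.012,0.11,-0.2,0,0,0,-26],[0.012,0.135,-0.26,-0.02,0,0,-35],[0.012,0.16,-0.32,-0.03,0,0,-44],[0.012,0.18,-0.38,-0.04,0,0,-52],[0.012,0.195,-0.43,-0.05,0,0,-57]],
  ],
)

```text
time: 2.1
tool_pos: [0.4419, 0.1995, 0.1746]
tcp_rot: [1.99, 2.43, 0.002]
wrist_force: [1.0, 1.1, 0.6]
width: 0.144
```

Run:
```python
from workcell import *
from h import *
s=read_state();print({k:np.round(s[k],3).tolist() for k in("time","q","tool_pos","tcp_rot","wrist_force","width")})
c="wrist";cal=get_calibration(c);T=np.array(cal["world_from_camera"]);im,d=read_camera(c)
np.savez("wrist.npz",im=im,d=d,K=cal["K"],T=T);cv2.imwrite("pics/wrist0.png",im)
W=cloud(d,cal["K"],T);hsv=cv2.cvtColor(im,cv2.COLOR_BGR2HSV)
m=(d>0)&(hsv[...,0]>90)&(hsv[...,0]<130)&(hsv[...,1]>120)&(np.hypot(W[...,0]-.46,W[...,1]-.095)<.09)
q=W[m];print(m.sum(),rect(q[:,:2]),np.percentile(q[:,2],[1,50,99]))
A=np.c_[q[:,:2],np.ones(len(q))];print(np.linalg.lstsq(A,q[:,2],rcond=None)[0])
```

```text
{'time': 2.1, 'q': [0.373, -0.063, 2.056, -0.0, 1.148, 0.175], 'tool_pos': [0.442, 0.199, 0.175], 'tcp_rot': [1.99, 2.43, 0.002], 'wrist_force': [0.964, 1.107, 0.603], 'width': 0.144}
2347 (((460.5263366699219, 91.28622436523438), (41.727142333984375, 110.80506896972656), 11.369824409484863), [[429.0, 141.0], [451.0, 33.0], [492.0, 41.0], [470.0, 150.0]]) [0.00294053 0.01370061 0.02249844]
[-0.03039136  0.16913235  0.01107117]
```

View pics/wrist0.png

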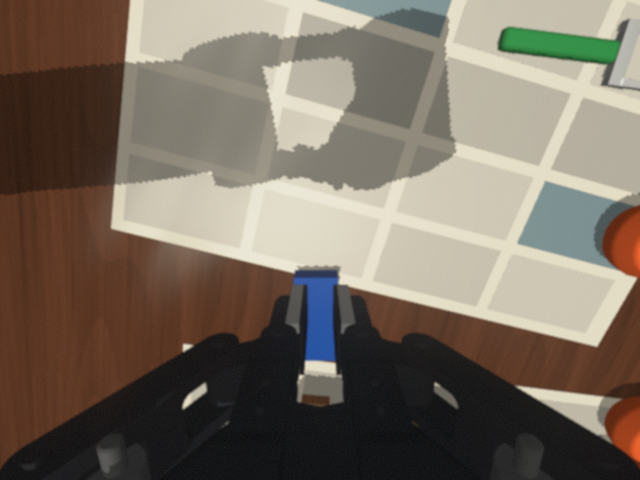

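The wrist view shows the wedge between the fingers: thick end at (318,270), thin end down at (320,360). Wedge pose is back mid (450,145), tip (471,37) mm. Pushing straight along its axis brings it centrally to the foot edge, at about (480,−6).

Emit:
step_arm(
  motion=[
    [[0.012,0.002,-0.01,-0.03,0,0,0],[0.012,0.003,-0.02,-0.07,0,0,0],[0.012,0.003,-0.025,-0.11,0,0,0],[0.012,0.003,-0.026,-0.135,0,0,0],[0.012,0.003,-0.026,-0.145,0,0,0],[0.012,0.004,-0.032,-0.145,0,0,0],[0.012,0.005,-0.038,-0.145,0,0,0],[0.012,0.0055,-0.04,-0.145,0,0,0]],
  ],
)

```text
time: 3.15
tool_pos: [0.4491, 0.1523, 0.0289]
tcp_rot: [1.995, 2.42, -0.005]
wrist_force: [0.9, -1.0, -0.5]
width: 0.138
```

```bash
cat > look.py <<'E'
from workcell import *
from h import *
import sys
s=read_state();print({k:np.round(s[k],3).tolist() for k in("time","tool_pos","tcp_rot","wrist_force","width")})
for c in sys.argv[1:]:
    cal=get_calibration(c);T=np.array(cal["world_from_camera"]);im,d=read_camera(c)
    np.savez(c+".npz",im=im,d=d,K=cal["K"],T=T);W=cloud(d,cal["K"],T);hsv=cv2.cvtColor(im,cv2.COLOR_BGR2HSV)
    cv2.imwrite(f"pics/{c}_{s['time']:.1f}.png",im)
    m=(d>0)&(hsv[...,0]>100)&(hsv[...,0]<130)&(hsv[...,1]>140)&(np.hypot(W[...,0]-.47,W[...,1]-.06)<.12)
    q=W[m];print(c,"wedge",m.sum(),rect(q[:,:2]),np.percentile(q[:,2],[1,99]).round(4)) if m.sum()>10 else 0
    if c!="wrist":
        m=(d>0)&(abs(W[...,2]-.084)<.007)&(hsv[...,0]<35)&(np.hypot(W[...,0]-.6,W[...,1]+.1)<.22)
        m=cv2.morphologyEx(m.astype(np.uint8),cv2.MORPH_OPEN,np.ones((3,3)))>0
        q=W[m];print(c,"crate",rect(q[:,:2]));A=np.c_[q[:,:2]-[.6,-.09],np.ones(len(q))];print("top plane",np.linalg.lstsq(A,q[:,2],rcond=None)[0].round(4))
E
python3 look.py wrist scene side
```

```text
{'time': 3.15, 'tool_pos': [0.449, 0.152, 0.029], 'tcp_rot': [1.995, 2.42, -0.005], 'wrist_force': [0.859, -0.978, -0.487], 'width': 0.138}
wrist wedge 3794 (((454.2384033203125, 115.11140441894531), (30.015213012695312, 99.35889434814453), 16.959030151367188), [[425.0, 158.0], [454.0, 63.0], [483.0, 72.0], [454.0, 167.0]]) [0.0078 0.1109]
scene wedge 581 (((463.14453125, 90.00225067138672), (53.56511306762695, 107.13546752929688), 12.644660949707031), [[425.0, 136.0], [449.0, 32.0], [501.0, 44.0], [478.0, 148.0]]) [-0.0002  0.0235]
scene crate (((592.0891723632812, -85.7465591430664), (273.7716064453125, 191.35182189941406), 5.423423767089844), [[447.0, -3.0], [465.0, -194.0], [737.0, -168.0], [719.0, 22.0]])
top plane [-0.0015  0.0008  0.0838]
side wedge 784 (((460.4056701660156, 101.16635131835938), (135.11048889160156, 74.0486068725586), 78.16217803955078), [[410.0, 43.0], [483.0, 27.0], [511.0, 160.0], [438.0, 175.0]]) [-0.0005  0.0253]
side crate (((591.9197387695312, -88.22242736816406), (262.3218688964844, 197.8889923095703), 5.043150424957275), [[453.0, -1.0], [470.0, -198.0], [731.0, -175.0], [714.0, 22.0]])
top plane [0.0007 0.001  0.084 ]
```

Emit:
step_arm(
  motion=[
    [[0.012,0.001,-0.006,0,0,0,0],[0.012,0.002,-0.012,0,0,0,0],[0.012,0.0035,-0.018,0,0,0,0],[0.012,0.005,-0.024,0,0,0,0],[0.012,0.006,-0.03,0,0,0,0],[0.012,0.007,-0.035,0,0,0,0],[0.012,0.008,-0.04,0,0,0,0],[0.012,0.008,-0.04,0,0,0,0]],
  ],
)

```text
time: 4.3
tool_pos: [0.4566, 0.1121, 0.0284]
tcp_rot: [1.996, 2.42, -0.006]
wrist_force: [-0.6, -0.7, 0.3]
width: 0.138
```

```bash
python3 look.py scene side; python3 -c "
import cv2
a=cv2.imread('pics/'+__import__('os').popen('ls -t pics|grep scene_|head -1').read().strip());b=cv2.imread('pics/'+__import__('os').popen('ls -t pics|grep side_|head -1').read().strip())
import numpy as np
cv2.imwrite('pics/z1.png',np.hstack([cv2.resize(a[180:300,290:410],(400,400)),cv2.resize(b[180:330,210:360],(400,400))]))"
```

```text
{'time': 4.3, 'tool_pos': [0.457, 0.112, 0.028], 'tcp_rot': [1.996, 2.42, -0.006], 'wrist_force': [-0.587, -0.663, 0.272], 'width': 0.138}
scene wedge 544 (((462.4315185546875, 91.17670440673828), (52.504112243652344, 106.56413269042969), 8.504656791687012), [[429.0, 140.0], [444.0, 35.0], [496.0, 42.0], [481.0, 148.0]]) [-0.0002  0.0231]
scene crate (((592.7313232421875, -86.13760375976562), (270.38470458984375, 191.60049438476562), 5.212745189666748), [[449.0, -3.0], [467.0, -194.0], [736.0, -169.0], [719.0, 22.0]])
top plane [-0.0009  0.0005  0.0839]
side wedge 700 (((449.7602844238281, 91.06367492675781), (100.77970886230469, 97.31192016601562), 61.64315414428711), [[383.0, 70.0], [469.0, 24.0], [517.0, 112.0], [431.0, 159.0]]) [0.0007 0.0591]
side crate (((591.6967163085938, -88.18028259277344), (262.7747802734375, 196.10838317871094), 5.095467567443848), [[452.0, -2.0], [470.0, -198.0], [731.0, -174.0], [714.0, 21.0]])
top plane [0.0013 0.0016 0.084 ]
```

View pics/z1.png

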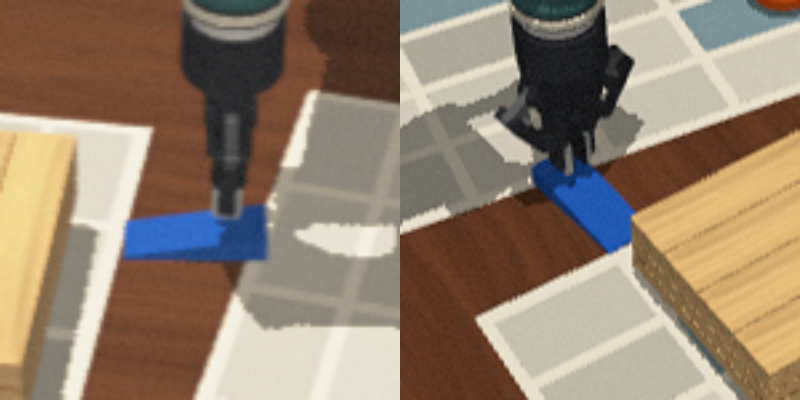

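The crops show the wedge unmoved and the fingertips over its top, at crop left (228,215) and right (570,165). So the tips are higher than I assumed. I measure them.

```bash
python3 - <<'E'
from h import *
for c in("scene","side"):
    z=np.load(c+".npz");W=cloud(z["d"],z["K"],z["T"]);d=z["d"];hsv=cv2.cvtColor(z["im"],cv2.COLOR_BGR2HSV)
    m=(d>0)&(hsv[...,1]<90)&(hsv[...,2]<140)&(np.hypot(W[...,0]-.457,W[...,1]-.112)<.035)&(W[...,2]>.018)&(W[...,2]<.12)
    q=W[m]
    for a in np.arange(.018,.1,.01):
        k=q[(q[:,2]>=a)&(q[:,2]<a+.01)]
        if len(k):print(c,round(a,3),len(k),k.min(0).round(3),k.max(0).round(3))
E
python3 look.py
```

```text
scene 0.018 9 [0.432 0.114 0.018] [0.459 0.147 0.026]
scene 0.038 15 [0.466 0.107 0.04 ] [0.477 0.126 0.048]
scene 0.048 33 [0.466 0.107 0.048] [0.481 0.127 0.058]
scene 0.058 22 [0.466 0.106 0.058] [0.483 0.126 0.067]
scene 0.068 4 [0.475 0.113 0.07 ] [0.479 0.122 0.072]
scene 0.078 6 [0.474 0.104 0.079] [0.492 0.126 0.087]
scene 0.098 21 [0.451 0.101 0.099] [0.479 0.131 0.108]
side 0.038 29 [0.443 0.098 0.038] [0.477 0.12  0.048]
side 0.048 40 [0.438 0.094 0.048] [0.478 0.124 0.058]
side 0.058 52 [0.438 0.097 0.058] [0.478 0.12  0.068]
side 0.068 36 [0.441 0.097 0.068] [0.475 0.121 0.078]
side 0.078 81 [0.426 0.094 0.078] [0.49  0.124 0.088]
side 0.088 77 [0.426 0.092 0.088] [0.491 0.119 0.098]
side 0.098 59 [0.426 0.091 0.098] [0.491 0.122 0.108]
{'time': 4.4, 'tool_pos': [0.457, 0.112, 0.028], 'tcp_rot': [1.996, 2.42, -0.006], 'wrist_force': [0.054, -0.059, -0.295], 'width': 0.139}
```

```bash
python3 look.py wrist
python3 - <<'E'
from h import *
z=np.load("wrist.npz");W=cloud(z["d"],z["K"],z["T"]);d=z["d"]
print(z["T"].round(3))
for r in range(20,480,40):print(r,[tuple(W[r,c].round(3)) for c in (60,320,580)])
E
ls -t pics|head -1
```

```text
{'time': 4.4, 'tool_pos': [0.457, 0.112, 0.028], 'tcp_rot': [1.996, 2.42, -0.006], 'wrist_force': [0.054, -0.059, -0.295], 'width': 0.139}
wrist wedge 8723 (((460.9251403808594, 91.10488891601562), (43.35615158081055, 110.33372497558594), 11.054547309875488), [[429.0, 141.0], [450.0, 33.0], [493.0, 41.0], [472.0, 149.0]]) [0.0033 0.067 ]
[[ 0.982  0.183  0.056  0.444]
 [ 0.191 -0.937 -0.291  0.187]
 [-0.001  0.297 -0.955  0.178]
 [ 0.     0.     0.     1.   ]]
20 [(np.float64(0.316), np.float64(0.215), np.float64(0.001)), (np.float64(0.434), np.float64(0.238), np.float64(0.001)), (np.float64(0.552), np.float64(0.261), np.float64(0.001))]
60 [(np.float64(0.315), np.float64(0.198), np.float64(0.001)), (np.float64(0.437), np.float64(0.221), np.float64(0.002)), (np.float64(0.559), np.float64(0.245), np.float64(0.0))]
100 [(np.float64(0.315), np.float64(0.18), np.float64(0.002)), (np.float64(0.44), np.float64(0.204), np.float64(0.0)), (np.float64(0.566), np.float64(0.229), np.float64(0.001))]
140 [(np.float64(0.314), np.float64(0.16), np.float64(0.001)), (np.float64(0.444), np.float64(0.1
[... 840 characters left out ...]
.039), np.float64(0.001)), (np.float64(0.465), np.float64(0.076), np.float64(0.01)), (np.float64(0.625), np.float64(0.1), np.float64(-0.001))]
380 [(np.float64(0.308), np.float64(0.009), np.float64(0.0)), (np.float64(0.472), np.float64(0.044), np.float64(0.004)), (np.float64(0.636), np.float64(0.072), np.float64(-0.0))]
420 [(np.float64(0.308), np.float64(-0.023), np.float64(0.002)), (np.float64(0.456), np.float64(0.126), np.float64(0.117)), (np.float64(0.649), np.float64(0.043), np.float64(0.001))]
460 [(np.float64(0.404), np.float64(0.116), np.float64(0.127)), (np.float64(0.456), np.float64(0.124), np.float64(0.125)), (np.float64(0.508), np.float64(0.136), np.float64(0.127))]
wrist_4.4.png
```

View pics/wrist_4.4.png

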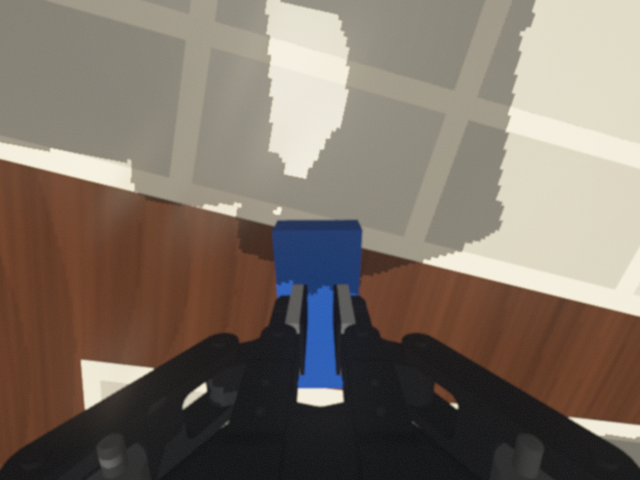

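Run:
```python
from h import *
for c in("wrist","scene","side"):
    z=np.load(c+".npz");W=cloud(z["d"],z["K"],z["T"]);d=z["d"];hsv=cv2.cvtColor(z["im"],cv2.COLOR_BGR2HSV)
    m=(d>0)&~((hsv[...,0]>100)&(hsv[...,0]<130)&(hsv[...,1]>140))&(np.hypot(W[...,0]-.457,W[...,1]-.112)<.035)&(W[...,2]>.004)&(W[...,2]<.06)
    q=W[m]
    for a in np.arange(.004,.06,.006):
        k=q[(q[:,2]>=a)&(q[:,2]<a+.006)]
        if len(k):print(c,round(a,3),len(k),k.min(0).round(3),k.max(0).round(3))
```

```text
wrist 0.004 44 [0.44  0.143 0.004] [0.461 0.147 0.008]
wrist 0.01 16 [0.435 0.102 0.014] [0.479 0.116 0.016]
wrist 0.016 91 [0.43  0.105 0.016] [0.478 0.143 0.022]
wrist 0.034 11 [0.444 0.122 0.039] [0.467 0.127 0.04 ]
wrist 0.04 234 [0.438 0.112 0.04 ] [0.475 0.127 0.046]
wrist 0.046 392 [0.437 0.108 0.046] [0.476 0.128 0.052]
wrist 0.052 478 [0.437 0.108 0.052] [0.476 0.128 0.058]
wrist 0.058 161 [0.437 0.109 0.058] [0.476 0.127 0.06 ]
scene 0.004 1 [0.484 0.113 0.004] [0.484 0.113 0.004]
scene 0.01 5 [0.428 0.094 0.012] [0.443 0.124 0.015]
scene 0.016 15 [0.441 0.092 0.016] [0.467 0.147 0.022]
scene 0.022 6 [0.432 0.132 0.023] [0.459 0.144 0.026]
scene 0.034 2 [0.47  0.107 0.038] [0.471 0.12  0.04 ]
scene 0.04 12 [0.466 0.107 0.041] [0.477 0.127 0.046]
scene 0.046 18 [0.466 0.107 0.047] [0.479 0.127 0.052]
scene 0.052 18 [0.467 0.107 0.052] [0.481 0.127 0.058]
scene 0.058 8 [0.466 0.106 0.058] [0.483 0.126 0.06 ]
side 0.004 2 [0.429 0.096 0.006] [0.432 0.109 0.006]
side 0.016 1 [0.447 0.144 0.021] [0.447 0.144 0.021]
side 0.034 1 [0.447 0.103 0.038] [0.447 0.103 0.038]
side 0.04 23 [0.443 0.098 0.04 ] [0.477 0.12  0.046]
side 0.046 22 [0.439 0.099 0.046] [0.478 0.127 0.051]
side 0.052 32 [0.437 0.094 0.053] [0.477 0.118 0.058]
side 0.058 10 [0.441 0.098 0.058] [0.476 0.11  0.06 ]
```

Wrist, scene and side depth all put the fingertips at z≈0.040, while the reported TCP z of 0.028 would put them near 0.006. I'll trust the cameras, back off, then go lower in stages while watching the force.

Emit:
step_arm(
  motion=[
    [[0.012,-0.003,0.015,0,0,0,0],[0.012,-0.006,0.03,0,0,0,0],[0.012,-0.009,0.045,0,0,0,0],[0.012,-0.011,0.055,0,0,0,0],[0.012,-0.011,0.055,0,0,0,0],[0.012,-0.011,0.055,-0.005,0,0,0],[0.012,-0.011,0.055,-0.01,0,0,0],[0.012,-0.011,0.055,-0.012,0,0,0]],
  ],
)

```text
time: 5.45
tool_pos: [0.4451, 0.167, 0.0157]
tcp_rot: [1.997, 2.42, -0.008]
wrist_force: [-0.4, -0.3, 0.3]
width: 0.14
```

```bash
python3 look.py wrist side;python3 look.py
cat > tip.py <<'E'
from h import *
import sys
x,y=map(float,sys.argv[1:3])
for c in("wrist","side"):
    z=np.load(c+".npz");W=cloud(z["d"],z["K"],z["T"]);d=z["d"];hsv=cv2.cvtColor(z["im"],cv2.COLOR_BGR2HSV)
    m=(d>0)&~((hsv[...,0]>100)&(hsv[...,0]<130)&(hsv[...,1]>140))&(np.hypot(W[...,0]-x,W[...,1]-y)<.035)&(W[...,2]>.004)&(W[...,2]<.06)
    q=W[m]
    for a in np.arange(.004,.06,.006):
        k=q[(q[:,2]>=a)&(q[:,2]<a+.006)]
        if len(k):print(c,round(a,3),len(k),k.min(0).round(3),k.max(0).round(3))
E
python3 tip.py .447 .168
```

```text
{'time': 5.45, 'tool_pos': [0.445, 0.167, 0.016], 'tcp_rot': [1.997, 2.42, -0.008], 'wrist_force': [-0.361, -0.261, 0.282], 'width': 0.14}
wrist wedge 2820 (((451.06280517578125, 132.6009521484375), (25.127099990844727, 66.79502868652344), 15.148959159851074), [[430.0, 162.0], [448.0, 97.0], [472.0, 104.0], [454.0, 168.0]]) [0.0046 0.0701]
side wedge 762 (((460.1495666503906, 104.30731201171875), (138.6859588623047, 71.29075622558594), 80.13056945800781), [[413.0, 42.0], [483.0, 30.0], [507.0, 167.0], [437.0, 179.0]]) [0.0005 0.0248]
side crate (((591.5503540039062, -87.9418716430664), (262.3191833496094, 196.32635498046875), 6.063471794128418), [[451.0, -4.0], [471.0, -199.0], [732.0, -172.0], [712.0, 24.0]])
top plane [0.0007 0.0006 0.084 ]
{'time': 5.55, 'tool_pos': [0.445, 0.167, 0.016], 'tcp_rot': [1.996, 2.421, -0.007], 'wrist_force': [-0.494, -0.438, 0.415], 'width': 0.14}
wrist 0.004 15 [0.444 0.143 0.005] [0.457 0.147 0.01 ]
wrist 0.01 6 [0.444 0.143 0.01 ] [0.444 0.144 0.015]
wrist 0.016 7 [0.442 0.143 0.017] [0.458 0.159 0.022]
wrist 0.022 51 [0.432 0.159 0.023] [0.456 0.181 0.028]
wrist 0.028 328 [0.426 0.16  0.028] [0.464 0.182 0.034]
wrist 0.034 449 [0.426 0.157 0.034] [0.464 0.182 0.04 ]
wrist 0.04 498 [0.426 0.16  0.04 ] [0.464 0.182 0.046]
wrist 0.046 543 [0.426 0.16  0.046] [0.464 0.182 0.052]
wrist 0.052 418 [0.426 0.161 0.052] [0.464 0.182 0.058]
wrist 0.058 235 [0.432 0.156 0.058] [0.457 0.182 0.06 ]
side 0.004 24 [0.419 0.147 0.004] [0.481 0.188 0.006]
side 0.016 4 [0.434 0.142 0.017] [0.463 0.164 0.022]
side 0.022 9 [0.435 0.155 0.024] [0.455 0.179 0.027]
side 0.028 23 [0.428 0.154 0.028] [0.467 0.179 0.034]
side 0.034 34 [0.428 0.154 0.034] [0.464 0.181 0.04 ]
side 0.04 31 [0.426 0.151 0.04 ] [0.467 0.179 0.046]
side 0.046 28 [0.427 0.151 0.046] [0.464 0.177 0.051]
side 0.052 33 [0.428 0.152 0.052] [0.465 0.178 0.058]
side 0.058 6 [0.451 0.155 0.058] [0.457 0.173 0.06 ]
```

Emit:
step_arm(
  motion=[
    [[0.012,0,0,-0.005,0,0,0],[0.012,0,0,-0.01,0,0,0],[0.012,0,0,-0.015,0,0,0],[0.012,0,0,-0.016,0,0,0],[0.012,0.001,-0.005,-0.016,0,0,0],[0.012,0.002,-0.01,-0.016,0,0,0],[0.012,0.003,-0.015,-0.016,0,0,0],[0.012,0.005,-0.025,-0.016,0,0,0]],
  ],
)

```text
time: 6.55
tool_pos: [0.4504, 0.1417, 0.0001]
tcp_rot: [1.996, 2.421, -0.007]
wrist_force: [-0.2, -0.1, 0.6]
width: 0.138
```

```bash
python3 look.py wrist; python3 tip.py .45 .142 | grep wrist
```

```text
{'time': 6.55, 'tool_pos': [0.45, 0.142, 0.0], 'tcp_rot': [1.996, 2.421, -0.007], 'wrist_force': [-0.248, -0.083, 0.596], 'width': 0.138}
wrist wedge 3151 (((454.1900329589844, 121.74575805664062), (22.35380744934082, 65.37828063964844), 14.207111358642578), [[435.0, 151.0], [451.0, 87.0], [473.0, 93.0], [457.0, 156.0]]) [0.0026 0.0821]
wrist 0.004 22 [0.447 0.131 0.005] [0.46  0.137 0.01 ]
wrist 0.01 195 [0.433 0.131 0.01 ] [0.468 0.157 0.016]
wrist 0.016 444 [0.431 0.11  0.016] [0.47  0.157 0.022]
wrist 0.022 469 [0.431 0.143 0.022] [0.469 0.157 0.028]
wrist 0.028 499 [0.431 0.136 0.028] [0.47  0.157 0.034]
wrist 0.034 540 [0.431 0.135 0.034] [0.469 0.157 0.04 ]
wrist 0.04 853 [0.431 0.131 0.04 ] [0.462 0.157 0.046]
wrist 0.046 680 [0.417 0.137 0.046] [0.478 0.16  0.052]
wrist 0.052 1787 [0.416 0.134 0.052] [0.479 0.162 0.058]
wrist 0.058 703 [0.416 0.134 0.058] [0.48  0.162 0.06 ]
```

Emit:
step_arm(
  motion=[
    [[0.012,0.001,-0.006,0,0,0,0],[0.012,0.0024,-0.012,0,0,0,0],[0.012,0.0036,-0.018,0,0,0,0],[0.012,0.005,-0.025,0,0,0,0],[0.012,0.006,-0.031,0,0,0,0],[0.012,0.0075,-0.037,0,0,0,0],[0.012,0.0085,-0.042,0,0,0,0],[0.012,0.0085,-0.042,0,0,0,0]],
  ],
)

```text
time: 7.6
tool_pos: [0.4591, 0.0983, -0.0]
tcp_rot: [1.996, 2.42, -0.008]
wrist_force: [0.5, -0.2, 0.7]
width: 0.138
```

```bash
python3 look.py wrist scene side; python3 -c "
import cv2,numpy as np
a,b=[np.load(c+'.npz')['im'] for c in('scene','side')]
cv2.imwrite('pics/z2.png',np.hstack([cv2.resize(a[180:300,290:410],(400,400)),cv2.resize(b[180:330,210:360],(400,400))]))"
```

```text
{'time': 7.6, 'tool_pos': [0.459, 0.098, -0.0], 'tcp_rot': [1.996, 2.42, -0.008], 'wrist_force': [0.513, -0.19, 0.725], 'width': 0.138}
wrist wedge 3171 (((465.4904479980469, 79.26805114746094), (22.365690231323242, 65.35073852539062), 8.431328773498535), [[450.0, 110.0], [459.0, 45.0], [481.0, 49.0], [472.0, 113.0]]) [0.0028 0.082 ]
scene wedge 500 (((472.800048828125, 41.69599533081055), (54.04426574707031, 93.82062530517578), 8.781299591064453), [[439.0, 84.0], [453.0, -9.0], [507.0, -1.0], [492.0, 92.0]]) [0.0009 0.0236]
scene crate (((591.4091186523438, -86.57815551757812), (269.2270202636719, 191.94215393066406), 5.17996883392334), [[449.0, -3.0], [466.0, -194.0], [734.0, -170.0], [717.0, 21.0]])
top plane [-0.0005  0.0011  0.0838]
side wedge 506 (((453.6030578613281, 55.062644958496094), (139.51031494140625, 87.6170883178711), 64.41357421875), [[384.0, 11.0], [463.0, -27.0], [523.0, 99.0], [444.0, 137.0]]) [0.0017 0.099 ]
side crate (((593.60107421875, -87.85578155517578), (265.7196350097656, 195.6706085205078), 5.2571940422058105), [[452.0, -3.0], [470.0, -197.0], [735.0, -173.0], [717.0, 22.0]])
top plane [0.0002 0.0019 0.0839]
```

View pics/z2.png

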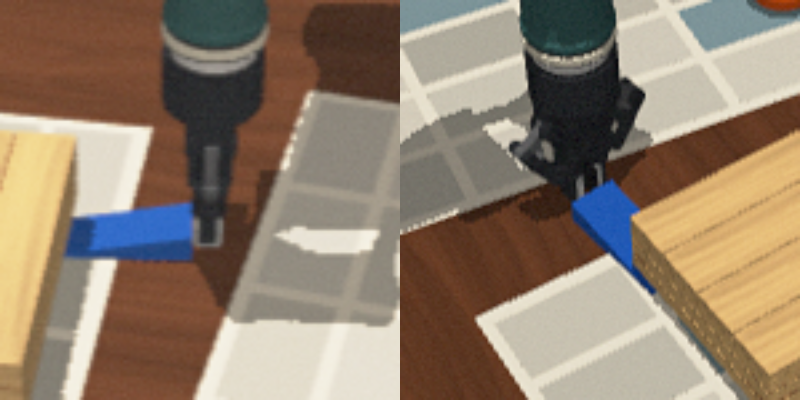

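The wedge follows the fingers and its thin end is now under the crate edge (left crop (65,240), right crop (650,290)). I push on gently.

Emit:
step_arm(
  motion=[
    [[0.012,0.0002,-0.001,0,0,0,0],[0.012,0.0004,-0.002,0,0,0,0],[0.012,0.0006,-0.003,0,0,0,0],[0.012,0.0008,-0.004,0,0,0,0],[0.012,0.001,-0.005,0,0,0,0],[0.012,0.0012,-0.006,0,0,0,0],[0.012,0.0014,-0.007,0,0,0,0],[0.012,0.0016,-0.008,0,0,0,0]],
  ],
)

```text
time: 8.75
tool_pos: [0.4606, 0.0906, -0.0]
tcp_rot: [1.996, 2.42, -0.008]
wrist_force: [0.2, 1.3, -0.2]
width: 0.14
```

Emit:
step_arm(
  motion=[
    [[0.012,0.0001,-0.0008,0,0,0,0],[0.012,0.0003,-0.0016,0,0,0,0],[0.012,0.0004,-0.0024,0,0,0,0],[0.012,0.0006,-0.0032,0,0,0,0],[0.012,0.0008,-0.004,0,0,0,0],[0.012,0.0009,-0.0048,0,0,0,0],[0.012,0.001,-0.0055,0,0,0,0],[0.012,0.0011,-0.006,0,0,0,0]],
  ],
)

```text
time: 9.75
tool_pos: [0.4616, 0.0853, -0.0]
tcp_rot: [1.997, 2.42, -0.007]
wrist_force: [-0.9, 6.3, -0.3]
width: 0.143
```

```bash
python3 look.py scene side wrist; for i in 1 2 3; do python3 look.py wrist|head -1;done; python3 -c "
import cv2,numpy as np
a,b=[np.load(c+'.npz')['im'] for c in('scene','side')]
cv2.imwrite('pics/z3.png',np.hstack([cv2.resize(a[180:300,290:410],(400,400)),cv2.resize(b[180:330,210:360],(400,400))]))"
```

```text
{'time': 9.75, 'tool_pos': [0.462, 0.085, -0.0], 'tcp_rot': [1.997, 2.42, -0.007], 'wrist_force': [-0.934, 6.322, -0.268], 'width': 0.143}
scene wedge 435 (((474.2210693359375, 35.30317306518555), (54.943607330322266, 81.45006561279297), 10.62984848022461), [[440.0, 70.0], [455.0, -10.0], [509.0, 0.0], [494.0, 80.0]]) [0.0011 0.024 ]
scene crate (((592.3432006835938, -86.59513854980469), (270.62738037109375, 191.51783752441406), 5.229874134063721), [[449.0, -4.0], [466.0, -194.0], [736.0, -170.0], [718.0, 21.0]])
top plane [-0.0012  0.0016  0.0839]
side wedge 413 (((461.7598571777344, 29.68517303466797), (142.30735778808594, 49.205177307128906), 81.23177337646484), [[427.0, -37.0], [475.0, -44.0], [497.0, 96.0], [448.0, 104.0]]) [0.0014 0.0253]
side crate (((592.4194946289062, -88.50835418701172), (263.89910888671875, 195.9782257080078), 5.457563400268555), [[452.0, -4.0], [470.0, -199.0], [733.0, -174.0], [714.0, 22.0]])
top plane [0.0001 0.0006 0.084 ]
wrist wedge 3191 (((465.99188232421875, 65.109375), (22.462852478027344, 66.17548370361328), 12.695390701293945), [[448.0, 95.0], [462.0, 30.0], [484.0, 35.0], [470.0, 100.0]]) [0.0026 0.0819]
{'time': 9.9, 'tool_pos': [0.462, 0.085, -0.0], 'tcp_rot': [1.997, 2.42, -0.007], 'wrist_force': [-0.73, 5.373, 0.578], 'width': 0.14}
{'time': 9.95, 'tool_pos': [0.462, 0.085, -0.0], 'tcp_rot': [1.997, 2.42, -0.007], 'wrist_force': [-0.727, 5.608, 0.495], 'width': 0.143}
{'time': 10.0, 'tool_pos': [0.462, 0.085, -0.0], 'tcp_rot': [1.997, 2.42, -0.007], 'wrist_force': [-0.928, 4.667, 0.486], 'width': 0.143}
```

Emit:
step_arm(
  motion=[
    [[0.012,0,-0.0003,0,0,0,0],[0.012,0.0001,-0.0006,0,0,0,0],[0.012,0.0001,-0.0008,0,0,0,0],[0.012,0.0001,-0.001,0,0,0,0],[0.012,0.0001,-0.001,0,0,0,0],[0.012,0.0001,-0.001,0,0,0,0],[0.012,0.0001,-0.001,0,0,0,0],[0.012,0.0001,-0.001,0,0,0,0]],
  ],
)

```text
time: 11.05
tool_pos: [0.4616, 0.085, -0.0]
tcp_rot: [1.998, 2.42, -0.005]
wrist_force: [-1.1, 7.4, 0.1]
width: 0.138
```

Emit:
step_arm(
  motion=[
    [[0.012,-0.001,0.005,0,0,0,0],[0.012,-0.003,0.015,0,0,0,0],[0.012,-0.005,0.025,0.02,0,0,0],[0.0,-0.005,0.028,0.06,0,0,0],[0.0,-0.005,0.028,0.105,0,0,0],[0.0,-0.003,0.028,0.14,0,0,0],[0.0,0.0,0.01,0.15,0,0,0],[0.0,0.003,-0.01,0.15,0,0,0]],
  ],
)

```text
time: 12.05
tool_pos: [0.4657, 0.0751, 0.1518]
tcp_rot: [1.995, 2.42, -0.002]
wrist_force: [0.1, -0.8, -0.7]
width: 0.0
```

```bash
python3 look.py wrist scene side
python3 - <<'E'
from h import *
for c in("scene","side"):
    z=np.load(c+".npz");W=cloud(z["d"],z["K"],z["T"])
    m=(W[...,2]>.098)&(W[...,2]<.15)&(abs(W[...,0]-.6)<.13)&(W[...,1]<.02)&(W[...,1]>-.19);q=W[m]
    print(len(q),"nearest fruit",np.sort(np.hypot(q[:,0]-.481,q[:,1]+.022))[[5,20]])
z=np.load("wrist.npz");W=cloud(z["d"],z["K"],z["T"]);t=.08
m=(np.hypot(W[...,0]-.465,W[...,1]-.08)<.03)&(W[...,2]>.1);q=W[m];print("tip",np.percentile(q,[1,50,99],axis=0).round(3) if len(q) else 0)
a,b=[np.load(c+'.npz')['im'] for c in('scene','side')]
cv2.imwrite('pics/z4.png',np.hstack([cv2.resize(a[180:300,290:410],(400,400)),cv2.resize(b[180:330,210:360],(400,400))]))
E
```

```text
{'time': 12.05, 'tool_pos': [0.466, 0.075, 0.152], 'tcp_rot': [1.995, 2.42, -0.002], 'wrist_force': [0.128, -0.821, -0.669], 'width': 0.0}
wrist wedge 2974 (((470.3696594238281, 46.985992431640625), (43.7702522277832, 81.74740600585938), 12.133224487304688), [[440.0, 82.0], [458.0, 2.0], [500.0, 12.0], [483.0, 92.0]]) [0.0085 0.0228]
scene wedge 434 (((474.4378967285156, 35.01777648925781), (47.804691314697266, 82.02649688720703), 12.190339088439941), [[442.0, 70.0], [460.0, -10.0], [506.0, -0.0], [489.0, 80.0]]) [0.001  0.0239]
scene crate (((591.9114379882812, -86.26171875), (269.2302551269531, 191.8047332763672), 5.226068019866943), [[449.0, -3.0], [467.0, -194.0], [735.0, -170.0], [717.0, 22.0]])
top plane [-0.0024  0.0013  0.0838]
side wedge 409 (((461.1720886230469, 35.449588775634766), (131.97674560546875, 55.72074890136719), 70.58722686767578), [[413.0, -18.0], [466.0, -36.0], [509.0, 88.0], [457.0, 107.0]]) [0.0003 0.1684]
side crate (((592.4407348632812, -88.02928161621094), (263.7723388671875, 196.81895446777344), 5.121147632598877), [[452.0, -2.0], [470.0, -198.0], [733.0, -174.0], [715.0, 22.0]])
top plane [0.0001 0.0014 0.084 ]
1982 nearest fruit [0.14524923 0.14796622]
2509 nearest fruit [0.14090185 0.14357026]
tip [[0.436 0.067 0.171]
 [0.465 0.091 0.24 ]
 [0.492 0.099 0.26 ]]
```

View pics/z4.png

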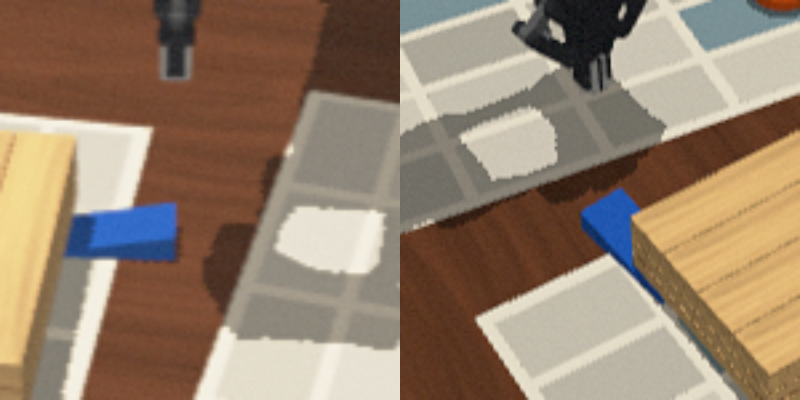

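Emit:
step_arm(
  motion=[
    [[0.0,0.004,-0.03,0,0,0,0],[0.0,0.009,-0.065,0,0,0,0],[0.0,0.014,-0.09,-0.005,0,0,0],[0.0,0.016,-0.101,-0.02,0,0,0],[0.0,0.016,-0.101,-0.04,0,0,0],[0.0,0.016,-0.101,-0.055,0,0,0],[0.0,0.016,-0.101,-0.062,0,0,0],[0.0,0.016,-0.101,-0.064,0,0,0]],
  ],
)

```text
time: 13.2
tool_pos: [0.4801, -0.0258, 0.0854]
tcp_rot: [2.0, 2.42, -0.006]
wrist_force: [-0.2, 0.5, -0.8]
width: 0.002
```

```bash
python3 look.py wrist side | grep -v wedge
python3 - <<'E'
from h import *
for c in("wrist","side"):
    z=np.load(c+".npz");W=cloud(z["d"],z["K"],z["T"]);hsv=cv2.cvtColor(z["im"],cv2.COLOR_BGR2HSV)
    m=(np.hypot(W[...,0]-.481,W[...,1]+.022)<.03)&(hsv[...,1]<80)&(W[...,2]>.06)&(W[...,2]<.13);q=W[m]
    print(c,len(q),np.percentile(q,[0,2,50,98],axis=0).round(3) if len(q) else 0)
E
```

```text
{'time': 13.2, 'tool_pos': [0.48, -0.026, 0.085], 'tcp_rot': [2.0, 2.42, -0.006], 'wrist_force': [-0.197, 0.508, -0.821], 'width': 0.002}
side crate (((592.6170043945312, -88.4842529296875), (263.1087646484375, 196.251220703125), 5.513467311859131), [[452.0, -3.0], [471.0, -199.0], [733.0, -174.0], [714.0, 22.0]])
top plane [0.0003 0.0026 0.084 ]
wrist 2160 [[ 0.455 -0.041  0.083]
 [ 0.457 -0.029  0.084]
 [ 0.479 -0.014  0.116]
 [ 0.492 -0.012  0.13 ]]
side 111 [[ 0.467 -0.04   0.085]
 [ 0.468 -0.039  0.096]
 [ 0.479 -0.035  0.115]
 [ 0.497 -0.024  0.128]]
```

Emit:
step_arm(
  motion=[
    [[0.0,0,0,-0.003,0,0,0],[0.0,0,0,-0.005,0,0,0],[0.0,0,0,-0.006,0,0,0],[0.0,0,0,-0.007,0,0,0],[0.0,0,0,-0.008,0,0,0],[0.0,0,0,-0.0085,0,0,0],[0.0,0,0,-0.009,0,0,0],[0.0,0,0,-0.0095,0,0,0]],
  ],
)

```text
time: 14.3
tool_pos: [0.4807, -0.026, 0.0766]
tcp_rot: [1.999, 2.419, -0.005]
wrist_force: [-0.1, 0.7, 0.1]
width: 0.001
```

Emit:
step_arm(
  motion=[
    [[0.0,0,0,-0.0003,0,0,0],[0.0,0,0,-0.0006,0,0,0],[0.0,0,0,-0.0009,0,0,0],[0.0,0,0,-0.0012,0,0,0],[0.0,0,0,-0.0015,0,0,0],[0.0,0,0,-0.0015,0,0,0],[0.0,0,0,-0.0015,0,0,0],[0.0,0,0,-0.0015,0,0,0]],
  ],
)

```text
time: 15.3
tool_pos: [0.4808, -0.026, 0.0764]
tcp_rot: [1.999, 2.419, -0.005]
wrist_force: [-3.7, 0.9, 10.0]
width: -0.001
```

```bash
python3 look.py scene side; python3 look.py;  python3 -c "
import cv2,numpy as np
a,b=[np.load(c+'.npz')['im'] for c in('scene','side')]
cv2.imwrite('pics/z5.png',np.hstack([cv2.resize(a[180:300,290:410],(400,400)),cv2.resize(b[180:330,210:360],(400,400))]))"
```

```text
{'time': 15.3, 'tool_pos': [0.481, -0.026, 0.076], 'tcp_rot': [1.999, 2.419, -0.005], 'wrist_force': [-3.702, 0.904, 9.958], 'width': -0.001}
scene wedge 439 (((476.40118408203125, 35.624813079833984), (52.13511276245117, 82.19756317138672), 11.718506813049316), [[443.0, 71.0], [459.0, -10.0], [510.0, 1.0], [494.0, 81.0]]) [-0.0004  0.0244]
scene crate (((593.6672973632812, -86.50747680664062), (269.1650695800781, 191.99435424804688), 5.285786151885986), [[451.0, -3.0], [469.0, -194.0], [737.0, -170.0], [719.0, 21.0]])
top plane [-0.0004  0.0006  0.0839]
side wedge 405 (((484.12518310546875, 21.85559844970703), (146.6235809326172, 114.72129821777344), 87.22573852539062), [[423.0, -49.0], [538.0, -54.0], [545.0, 92.0], [430.0, 98.0]]) [0.0005 0.1708]
side crate (((592.1138916015625, -88.30194091796875), (262.2485656738281, 195.2880859375), 5.289276123046875), [[453.0, -3.0], [471.0, -198.0], [732.0, -173.0], [714.0, 21.0]])
top plane [-0.0002  0.0021  0.0839]
{'time': 15.4, 'tool_pos': [0.481, -0.026, 0.076], 'tcp_rot': [1.999, 2.419, -0.005], 'wrist_force': [-4.42, 1.322, 9.987], 'width': 0.002}
```

View pics/z5.png

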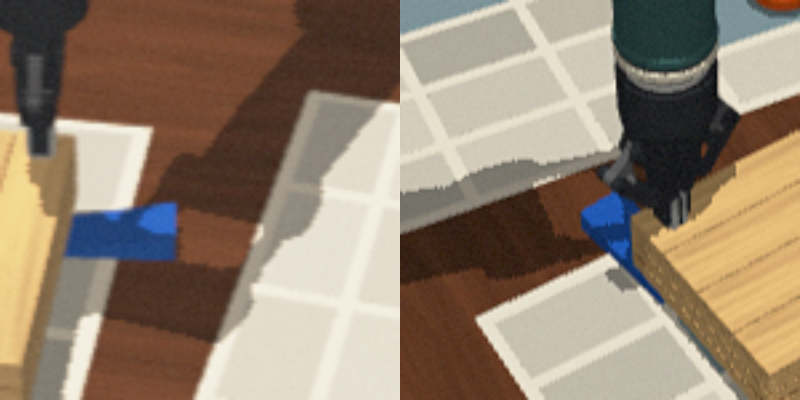

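Emit:
step_arm(
  motion=[
    [[0.0,0,0,-0.0003,0,0,0],[0.0,0,0,-0.0004,0,0,0],[0.0,0,0,-0.0004,0,0,0],[0.0,0,0,-0.0004,0,0,0],[0.0,0,0,-0.0004,0,0,0],[0.0,0,0,-0.0004,0,0,0],[0.0,0,0,-0.0004,0,0,0],[0.0,0,0,-0.0004,0,0,0]],
  ],
)

```text
time: 16.4
tool_pos: [0.481, -0.026, 0.0764]
tcp_rot: [1.999, 2.419, -0.005]
wrist_force: [-1.8, 1.6, 5.6]
width: -0.001
```

The tips rest on the box's corner (left crop (42,155), right crop (680,215)), with the wedge still under the foot. The smaller command relaxed the press to 5.6 N because it counts from the measured pose, so I set it back to about 11 N.

Emit:
step_arm(
  motion=[
    [[0.0,0,0,-0.0008,0,0,0],[0.0,0,0,-0.0012,0,0,0],[0.0,0,0,-0.0016,0,0,0],[0.0,0,0,-0.0018,0,0,0],[0.0,0,0,-0.0018,0,0,0],[0.0,0,0,-0.0018,0,0,0],[0.0,0,0,-0.0018,0,0,0],[0.0,0,0,-0.0018,0,0,0]],
  ],
)

```text
time: 17.4
tool_pos: [0.481, -0.026, 0.0763]
tcp_rot: [1.999, 2.419, -0.005]
wrist_force: [-7.0, 0.9, 15.5]
width: 0.003
```

Emit:
step_arm(
  motion=[
    [[0.0,0,0,-0.0012,0,0,0],[0.0,0,0,-0.0012,0,0,0],[0.0,0,0,-0.0012,0,0,0],[0.0,0,0,-0.0012,0,0,0],[0.0,0,0,-0.0012,0,0,0],[0.0,0,0,-0.0012,0,0,0],[0.0,0,0,-0.0012,0,0,0],[0.0,0,0,-0.0012,0,0,0]],
  ],
)

```text
time: 18.4
tool_pos: [0.481, -0.026, 0.0763]
tcp_rot: [2.0, 2.42, -0.006]
wrist_force: [-4.9, 1.1, 11.5]
width: -0.001
```

```bash
python3 look.py side | grep -v wedge; python3 -c "
from workcell import *
s=read_state();print(s['time'],s['tool_pos'],s['wrist_force'])
if s['wrist_force'][2]>8: print(finish_job())"
```

```text
{'time': 18.4, 'tool_pos': [0.481, -0.026, 0.076], 'tcp_rot': [2.0, 2.42, -0.006], 'wrist_force': [-4.858, 1.076, 11.488], 'width': -0.001}
side crate (((592.412353515625, -88.0174789428711), (263.47900390625, 194.5369110107422), 5.437312126159668), [[452.0, -4.0], [470.0, -197.0], [733.0, -172.0], [714.0, 21.0]])
top plane [0.0005 0.0011 0.0839]
18.45 [ 0.48102994 -0.02593335  0.07636333] [-4.95886972  1.41946288 12.72588739]
the job is handed in; nothing more can be done
None
```

I pushed the wedge thin end first under the short foot until it was snug, then pressed on the corner above it. I handed the job in at 18.45 s while still holding that press.

- **Wedge:** the push reached about 5 N, then about 7 N after a 1 mm nudge. The thin end is roughly 24 mm under the foot. The wedge sits about 6° off the box's −y direction, because I pushed it along its own axis instead of straightening it.
- **Press:** I held about 11–13 N. Between about 6 and 15 N the corner moved about 0.1 mm, so it no longer dips.
- **Box:** within about 1–2 mm of its starting position, and level within what the depth measurement can show (tilt at most about 0.002). The last press also carried about 5 N of sideways force.
- **Disagreement:** the cameras showed the fingertips about 10 mm above the reported TCP, not 22 mm below it as specified. My first push therefore passed over the wedge without moving it, and I used the camera heights from then on.
- **Unreliable wedge reading:** one wrist view put the wedge's back about 12 mm off from the scene view and the finger position. I think the arm was still moving, so I ignored that reading.

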